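Jack up a bench shaker and hold it raised

ROBOT

A 6-joint arm with a two-finger parallel gripper is mounted at the origin on a cart in front of the work surface, level with it; the furniture and walls round the work are solid. World frame = base frame: x ahead of the robot, y to its left, z up, the work surface at z = 0. Lengths are in mm, angles in rad, forces in N, time in s.
With the tool pointing down it reaches from about 350 to 875 mm from the base axis. Payload 4.2 kg.
Tool frame: the origin (TCP) lies midway between the tips of the shut fingers; the grasp point (between the pads) lies 19 mm behind it; z points along the fingers, y is the direction in which the jaws open and shut (so a half turn about z gives the same grasp; the last joint's range is limited). The gripper opens to 85 mm and grips with 20 to 120 N. Pads are 22 mm wide; open, the fingers measure 114 mm over their backs; the gripper's body (76 mm by 85 mm) begins 54 mm behind the grasp point. The pads swing forward as they close: fully open they stand 13 mm farther back than shut.
Start: joints at [-0.885, 0.385, 0.008, 0, -1.194, -0.259], TCP at [258.737, -568.906, 231.312] pointing down, gripper open.
Joint ranges: [-3.14, 3.14], [-1.21, 2.06], [-1.07, 1.41], [-3.16, 2.05], [-2.99, -0.16], [-3.1, 3.1]. Speed limits (rad/s): [2.79, 2.79, 3.14, 3.14, 3.14, 3.14].

INTERFACE

Orientations are given as a unit quaternion [x, y, z, w].
In Python, from bench import arm, eyes, nets gives the robot as it stands.
- The arm moves only by the tool jog_arm, never from a script. Its argument "rows" is a list of rows, each a list of 3 entries, a list of its own where there are three numbers: the shift along the tool's x, y, z in cm, then the turn, a rotation vector about the tool's x, y, z in degrees, then the finger opening in cm, from 0 to 8.54. In form: [[[x, y, z], [ax, ay, az], jaw], ...]. A call has 1 to 10 rows; each row shifts and turns the commanded pose from where the row before left it, along the tool's axes as they then stand; what a row does not reach is not made up. A row lasts 1/8 s, in which the tool goes at most 62.5 mm and 10.7 degrees, less where a joint would pass 70% of its speed; a pose out of reach is approached as far as the arm can. A call with a gripper value outside its range is refused whole. The fingers move at their own pace and stop on an object; the grip force is fixed at half the most. Time passes only in rows, so rows that do not move let the fingers close. It gives the time, the measured TCP pose, the force and the opening at its end, in the units of the state.
- arm.read_state(): the state, without advancing time (a new reading comes with each control period).
- eyes.get_image(name): name is "scene" or "top"; returns the picture (420x560x3 uint8, red, green, blue); there is no depth.
- eyes.camera_model(name): a dict with "K" (3x3 intrinsics, pixels), "k1" (the pictures are not rectified: a ray, as slopes to the right and down, at radius r is drawn at 1 + k1 r^2 times it, then the intrinsics apply), "rvec" (rotation vector, rad) and "tvec" (3), from world to camera coordinates, as OpenCV has them. Camera axes: x right, y down, z forward; pixel columns grow to the right and rows downward; lengths in mm; the calibration is good to about 2 mm. A picture is of the moment at which its call begins. camera_model takes no time and is no camera call.
- arm.job_done(): hands the job in, once; it reports no verdict.
Trained networks look in the newest picture that a camera, given by its name, has taken for a name from the list of things; names that differ only in an ending like _2 or _b are one class to them, and where a whole thing is asked for, a point or a joint stands for the part that bears it (a point fixed in the world has none). Each returns a list of dicts, best first, with "conf" (0 to 1); they miss things now and then, are a little off and sometimes report something else, mostly with a low value. They report only what shows in the picture. A call takes as long as a camera call.
- nets.boxes_of(camera, name): "position" ([column, row] as shares, 0 to 1, of the picture: columns of its width, rows of its height, amid what is visible of it).
The state is a dict: "clock": time; "joints": joint angles; "joint_vel": joint speeds; "joint_efforts": joint torques, N m; "position": TCP position; "ee_rot": TCP orientation; "contact_force": force on the tool from outside, world axes, zero at the start; "wrist_torque": the same for the moment, N m; "gripper_width": finger opening in mm.
Only numpy, scipy, OpenCV 4.12 (cv2) and the standard library are available. Lean on these libraries where they do the work, as an engineer would, in place of code of your own. Each camera call takes 0.05 s, during which the arm holds its last target.

TASK

Set the small lever jack on the desk with its saddle cup centred under the round lift lug of the bench shaker (not under the square tab), then give one trial stroke: press the jack's handle fully down so that the shaker's front rises, and let the handle come all the way up again. Then press the handle fully down a second time and finish while still holding it down, with the shaker's front raised on the jack so that a colleague can change its front feet. Do not lift or shove the shaker by hand, do not drag it along the desk, and leave the other things on the desk where they are.

Things in the scene. Friction and masses are not known exactly. Their poses are not given: they have to be found in the camera images.
- shaker: Bench shaker, loose, about 1.1 kg: a white box 120 (x) by 200 (y) by 45 mm on four dark feet, its underside 30 mm above the desk; on top an aluminium platform (top 87 mm above the desk) with a beaker and a dropper bottle (tops about 152 mm) fixed to it. Origin: on the desk under the middle of the box. z up; its front face, with the lift lug, a black knob and the tie-down tab, looks along its own -x.
- lift_boss (a point): Centre of the underside of the round lift lug's boss, 44 mm above the desk when the shaker stands on its feet, at (-82, +30, 44) mm in the shaker's frame. The lug is a steel disc, 36 mm across, with a dimple on top (61 mm above the desk), standing 40 mm out from the front face; below it hangs a boss 22 mm in diameter and 6 mm high. The other fitting on this face is a flat square tie-down tab at y = -60 mm, which is not a lift point.
- shaker_rear (a point): Point on the desk between the shaker's two rear feet, (42, 0, 0) mm in its frame; the shaker pivots about these feet when its front is lifted.
- jack: Lever jack, loose, about 0.9 kg, stands on a flat base 215 by 70 by 6 mm (x from -135 to +80 mm). Origin: on the desk under its upright column. z up; +x points along the toe to the saddle, -x along the handle. The column stands at x = -20 to +20 mm, with a grey grip block on top.
- jack_grip (a point): Place to grip the jack: on the ribbed grey grip block atop the column, at (-2, 0, 85) mm in the jack's frame. The block is 34 mm long (x), 24 mm wide (y), and reaches from 62 to 102 mm above the jack's underside; grip it across y.
- jack_saddle: The jack's moving toe with the saddle cup: a round cup 52 mm outside and 44 mm inside diameter, rim 5 mm high. It rises straight up 50 mm per radian of handle travel, 32 mm in all.
- saddle (a point): Centre of the saddle cup's floor, at (60, 0, 26) mm in the jack's frame with the handle up (rim then 31 mm above the desk). Pressed fully down the handle brings it to about 58 mm, so the boss rises about 14 mm.
- jack_handle (a joint): Angle of the jack's handle, 0 = up at rest, 0.65 rad = fully down at its stop. The pivot is a pin along the jack's y axis at (-30, 0, 48) mm in the jack's frame; the paddle's centre is 100 mm from it, along -x and 0.65 rad above level when up, level when fully down. A spring returns the handle as soon as it is let go: it takes about 2.5 to 5 N at the paddle unloaded and about 7 N with the shaker on the saddle. The stop is rigid: once it is felt, about 10 to 15 N is plenty.
- paddle (a point): Centre of the top face of the grey handle paddle, 50 mm long, 36 mm wide, 8 mm thick, to be pressed down from above. At rest about 113 mm above the desk, 108 mm behind the jack's origin; fully down about 52 mm above the desk, 129 mm behind it. Its far (-x) end is the higher one by 0.33 rad when up and the lower one by as much when down.
- eraser: Eraser 20 by 42 by 13 mm, loose bystander; origin under its middle.
- weigh_boat: White weighing boat 65 by 65 by 14 mm, loose bystander; origin under its middle.

How it is judged:
By the outcome, as a careful person would: the job done as asked, in the order asked, and still so for the second after the job is handed in, while the arm keeps its last pose, push and grip.
It also fails if it takes over 56 s, if anything falls off the work surface, if the arm or the gripper's body presses on something with over 40 N, if the wrist force passes 120 N, or if a joint passes its speed limit or range.

## Working session

There is one attempt and no reset: what is moved stays moved. The work goes in short steps, Python scripts to look and compute and a tool call to move; the robot and the scene stay as the last step left them, time stands still between calls to the robot, and variables do not carry over. Pictures are saved under pics/ and viewed, and the job is handed in when it is done.

Besides the shell and the picture viewer there is one more tool, called after "Request:" as a command line: name --argument value ..., lists and objects as JSON in quotes. jog_arm: Moves the arm, as the interface text tells. Its arguments: {"type":"object","properties":{"rows":{"type":"array","items":{"type":"array"}}},"required":["rows"]}

```bash
mkdir -p pics; ls
cat > look.py <<'E'
import numpy as np, cv2
from bench import arm, eyes, nets
def snap(cam,fn):
    im=eyes.get_image(cam); cv2.imwrite('pics/'+fn,cv2.cvtColor(im,cv2.COLOR_RGB2BGR)); return im
def cam(n):
    m=eyes.camera_model(n); K=np.array(m['K'],float); R=cv2.Rodrigues(np.array(m['rvec'],float))[0]; t=np.array(m['tvec'],float).ravel(); return K,float(m['k1']),R,t
def proj(n,P):
    K,k1,R,t=cam(n); P=np.atleast_2d(P).astype(float); c=P@R.T+t; s=c[:,:2]/c[:,2:]; r2=(s**2).sum(1,keepdims=True); s=s*(1+k1*r2)
    return s@K[:2,:2].T+K[:2,2]
def ray(n,uv):
    K,k1,R,t=cam(n); d=cv2.undistortPoints(np.array([[uv]],float),K,np.array([k1,0,0,0,0.]))[0,0]
    return -R.T@t, R.T@np.array([d[0],d[1],1.])
def at_z(n,uv,z):
    o,d=ray(n,uv); return o+d*(z-o[2])/d[2]
E
python3 - <<'E'
from look import *
for c in ('scene','top'):
    snap(c,c+'0.png'); K,k1,R,t=cam(c); print(c,K.tolist(),k1,(-R.T@t).round(1))
    for n in ('shaker','lift_boss','jack','jack_grip','jack_saddle','saddle','paddle','jack_handle','eraser','weigh_boat'):
        print(n,[(round(d['conf'],2),round(d['position'][0]*560,1),round(d['position'][1]*420,1)) for d in nets.boxes_of(c,n)][:3])
print(arm.read_state())
E
```

```text
pics
scene [[491.9298906706547, 0.0, 280.2400424289173], [0.0, 491.9298906706547, 217.16925640542868], [0.0, 0.0, 1.0]] -0.14527235752621398 [ 55.7  46.6 746. ]
shaker [(0.7, 382.8, 224.9), (0.51, 250.5, 270.8)]
lift_boss [(0.61, 377.1, 226.2), (0.53, 251.9, 208.4)]
jack [(0.45, 204.6, 257.5)]
jack_grip [(0.98, 249.5, 270.0)]
jack_saddle [(0.8, 204.5, 256.5)]
saddle [(0.67, 205.6, 254.6)]
paddle [(0.9, 285.9, 256.9)]
jack_handle [(0.77, 282.7, 260.5), (0.26, 250.0, 268.6)]
eraser [(0.59, 189.5, 286.2)]
weigh_boat [(0.56, 253.8, 211.3)]
top [[425.67500197865706, 0.0, 285.1895708460695], [0.0, 425.67500197865706, 206.99409392538266], [0.0, 0.0, 1.0]] -0.0929504972724603 [401.6 384.  947.1]
shaker [(0.85, 349.4, 153.6), (0.56, 244.0, 258.1)]
lift_boss [(0.63, 349.4, 148.3), (0.24, 314.5, 240.2)]
jack [(0.73, 275.2, 248.0), (0.66, 352.0, 149.3)]
jack_grip [(0.77, 280.5, 251.3)]
jack_saddle [(0.69, 238.5, 254.6)]
saddle [(0.67, 242.3, 256.9), (0.63, 349.7, 149.9), (0.6, 246.6, 285.7)]
paddle [(0.93, 315.1, 239.4)]
jack_handle [(0.93, 312.1, 239.7)]
eraser [(0.65, 247.5, 288.2)]
weigh_boat [(0.92, 235.0, 183.9)]
{'clock': 1.1, 'joints': array([-8.85368489e-01,  3.84669287e-01,  7.90274980e-03, -1.72687494e-05,
       -1.19398813e+00, -2.58574265e-01]), 'joint_vel': array([ 5.11899237e-04, -1.34992961e-03, -7.17805152e-05, -8.50644360e-04,
        3.01219778e-04,  2.97656333e-04]), 'joint_efforts': array([ 3.62203182e-04, -3.92101014e+01,  1.88618410e+01,  4.19075355e+00,
       -3.30976254e-04, -1.47004073e-05]), 'position': array([ 258.75989464, -568.89623482,  231.32914617]), 'ee_rot': array([-2.11807067e-01,  9.77311499e-01, -1.49017917e-05,  1.66214619e-05]), 'contact_force': array([ 0.36011372,  0.57434617, -0.93703126]), 'wrist_torque': array([-0.00623705,  0.00649616, -0.01879485]), 'gripper_width': 85.55013138859123}
```

View pics/scene0.png

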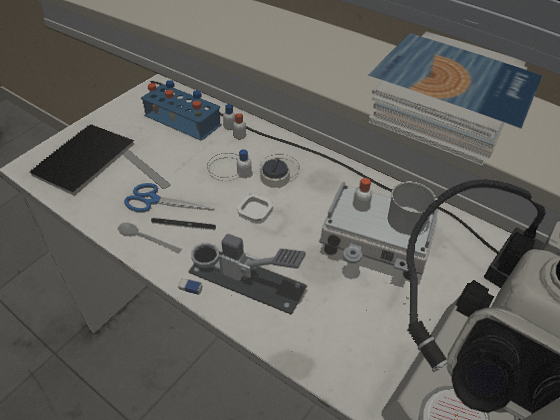

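View pics/top0.png

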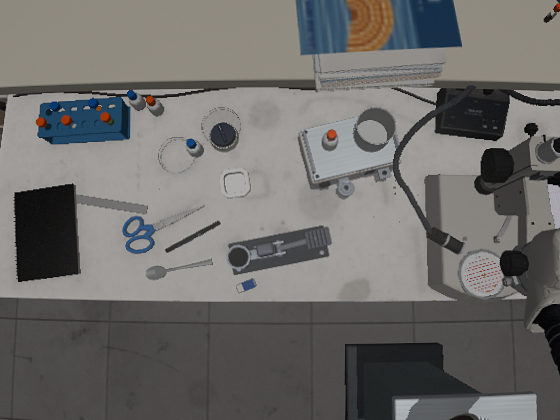

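Run:
```python
import cv2
a=cv2.imread('pics/scene0.png'); b=cv2.imread('pics/top0.png')
cv2.imwrite('pics/scene0z.png',cv2.resize(a[170:320,170:430],None,fx=3,fy=3,interpolation=cv2.INTER_CUBIC))
cv2.imwrite('pics/top0z.png',cv2.resize(b[110:310,190:420],None,fx=3,fy=3,interpolation=cv2.INTER_CUBIC))
```

```text
(no output)
```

View pics/scene0z.png

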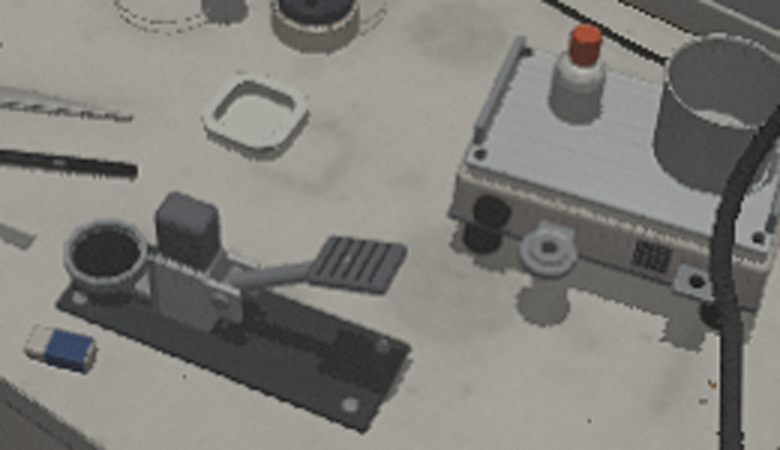

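View pics/top0z.png

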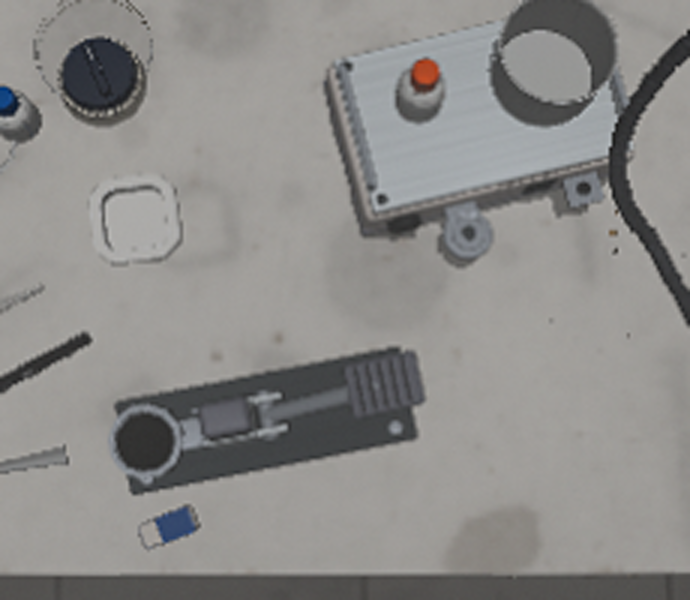

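The pictures show the jack with its saddle to the left (+y), and its cup at top-view pixel (238,257). The shaker's lug is at about (346,188) in top and (353,252) in scene. The tab is at (385,173) in top. Next I'll fit the poses.

```bash
cat > fit.py <<'E'
from look import *
from scipy.optimize import least_squares
T=lambda u,v:('top',190+u/3,110+v/3)
S=lambda u,v:('scene',170+u/3,170+v/3)
def w(p,P):
    c,s=np.cos(p[2]),np.sin(p[2]); return np.array([p[0]+c*P[0]-s*P[1],p[1]+s*P[0]+c*P[1],P[2]])
def fit(obs,p0):
    f=lambda p:np.concatenate([proj(o[0],w(p,P))[0]-o[1:] for P,o in obs])
    r=least_squares(f,p0,loss='soft_l1'); return r.x,f(r.x).reshape(-1,2)
E
python3 - <<'E'
from fit import *
jack=[((-135,-35,6),T(400,347)),((-135,35,6),T(416,437)),((80,35,6),T(133,493)),((80,-35,6),T(118,402)),((60,0,31),T(145,440)),
((-135,-35,6),S(411,348)),((-135,35,6),S(362,432)),((80,35,6),S(57,305)),((60,0,31),S(105,251)),((-108,0,113),S(360,263)),((-108,0,113),T(383,386))]
p,r=fit(jack,[330,400,1.5]);print('jack',p.round(3));print(r.round(1).tolist())
sh=[((-82,30,61),T(468,233)),((-82,30,61),S(549,247)),((-60,100,30),S(450,213)),((-60,100,75),S(456,172)),((-60,100,75),T(368,222)),((60,100,75),T(327,80))]
q,r=fit(sh,[500,300,0.]);print('shaker',q.round(3));print(r.round(1).tolist())
for a,b in (((371,216),(615,160)),((333,68),(371,216))):
    A=at_z(*[T(*a)[0],T(*a)[1:],80]);B=at_z('top',T(*b)[1:],80);print(A.round(1),B.round(1),np.degrees(np.arctan2(*(B-A)[1::-1])))
A=at_z('top',T(584,188)[1:],55); B=at_z('top',T(468,233)[1:],61);print('tab',A,'lug',B,w(q,(-82,30,61)))
for c in('eraser','weigh'):pass
print('eraser',at_z('top',T(170,527)[1:],7),'boat',at_z('top',T(136,220)[1:],7))
im=cv2.imread('pics/top0z.png');im2=cv2.imread('pics/scene0z.png')
import itertools
def dr(im,c,o,box,pose,col):
    pts=[np.array((proj(c,w(pose,P))[0]-o)*3) for P in box]
    n=len(pts)
    for k in range(n): cv2.line(im,tuple(map(int,pts[k])),tuple(map(int,pts[(k+1)%n])),col,1)
for im_,c,o in((im,'top',(190,110)),(im2,'scene',(170,170))):
    dr(im_,c,o,[(-135,-35,6),(-135,35,6),(80,35,6),(80,-35,6)],p,(0,0,255))
    dr(im_,c,o,[(60+26*np.cos(a),26*np.sin(a),31) for a in np.linspace(0,6.28,24)],p,(0,0,255))
    dr(im_,c,o,[(-19,-12,102),(-19,12,102),(15,12,102),(15,-12,102)],p,(0,0,255))
    for z in (30,75): dr(im_,c,o,[(-60,-100,z),(-60,100,z),(60,100,z),(60,-100,z)],q,(0,255,0))
    dr(im_,c,o,[(-82+18*np.cos(a),30+18*np.sin(a),61) for a in np.linspace(0,6.28,24)],q,(0,255,0))
cv2.imwrite('pics/top0o.png',im);cv2.imwrite('pics/scene0o.png',im2)
E
```

```text
jack [463.72  434.336 460.43 ]
[[0.2, -0.0], [1.2, 1.0], [-0.6, 0.5], [-0.8, -0.4], [0.3, 0.2], [0.6, -0.7], [1.3, 0.4], [-1.0, -0.4], [0.4, -0.0], [-1.9, -0.7], [0.3, -0.1]]
shaker [ 684.544  252.382 -144.281]
[[0.3, -0.2], [0.2, 0.2], [-0.4, 2.5], [-0.5, 0.4], [-0.3, -0.4], [-0.1, -5.9]]
[605.5 333.4  80. ] [645.9 160.6  80. ] -76.82821158640756
[713.8 359.1  80. ] [605.5 333.4  80. ] -166.66210552583124
tab [631.98666439 177.75077754  55.        ] lug [597.46581614 263.45870466  61.        ] [597.84346006 262.72383591  61.        ]
eraser [391.14809957 477.69406434   7.        ] boat [620.00116108 506.81592373   7.        ]
```

View pics/top0o.png

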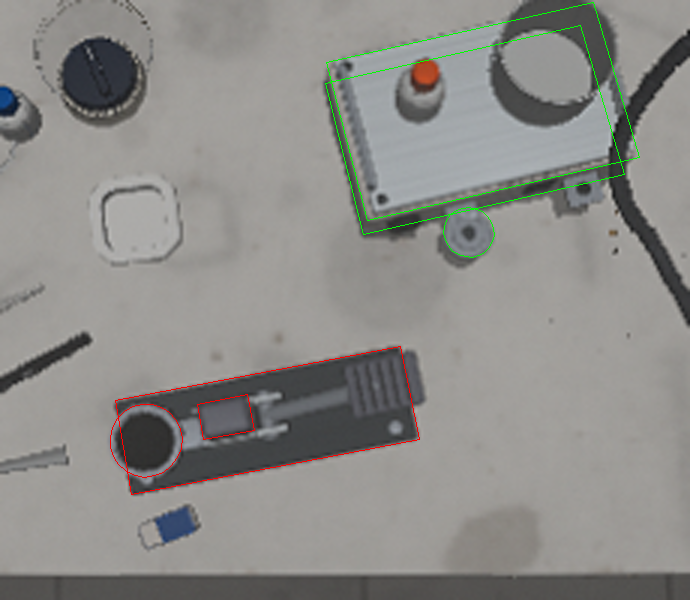

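View pics/scene0o.png

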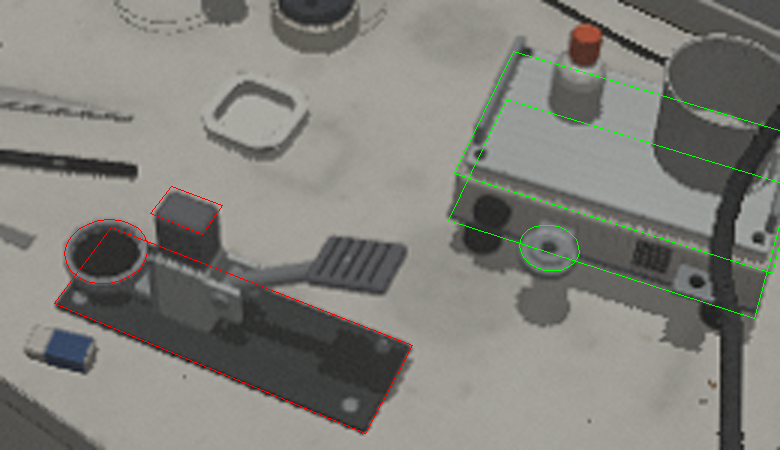

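Run:
```python
import cv2
a=cv2.imread('pics/scene0.png'); b=cv2.imread('pics/top0.png')
cv2.imwrite('pics/scene0m.png',cv2.resize(a[170:420,370:560],None,fx=2.4,fy=2.4,interpolation=cv2.INTER_CUBIC))
cv2.imwrite('pics/top0m.png',cv2.resize(b[70:420,380:560],None,fx=1.7,fy=1.7,interpolation=cv2.INTER_CUBIC))
from look import *
print(proj('top',[(0,0,0),(350,0,0),(259,-569,231),(400,0,0),(400,-100,300)]),proj('scene',[(400,0,0),(400,-100,300),(450,0,0)]))
```

```text
[[468.57529662 466.67664433]
 [463.26924301 303.17325214]
 [769.64727395 339.00906937]
 [462.05885281 280.38762696]
 [595.99826967 277.78252453]] [[429.00033166 436.6198086 ]
 [586.09342907 385.03213861]
 [442.65568965 410.99131598]]
```

View pics/scene0m.png

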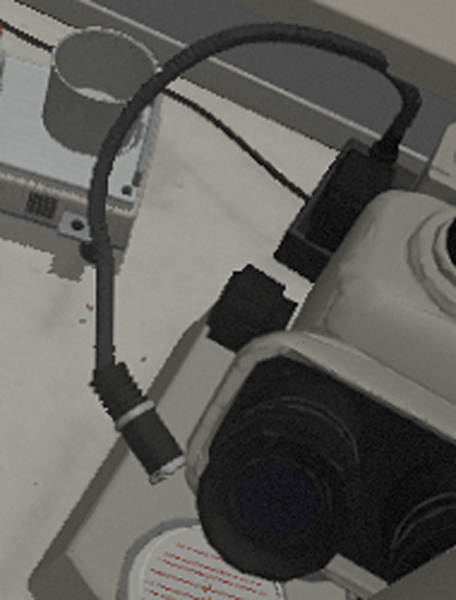

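View pics/top0m.png

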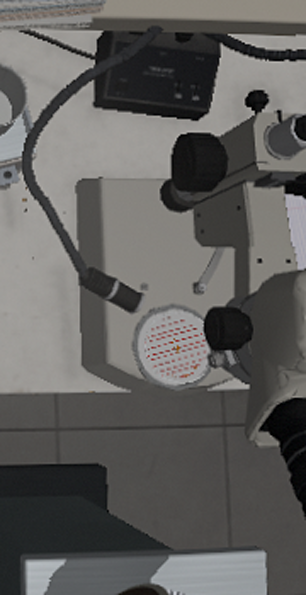

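Run:
```python
from look import *
S=lambda u,v:(370+u/2.4,170+v/2.4); T=lambda u,v:(380+u/1.7,70+v/1.7)
def tri(s,t):
    o1,d1=ray('scene',s);o2,d2=ray('top',t);A=np.stack([d1,-d2],1);k=np.linalg.lstsq(A,o2-o1,rcond=None)[0]
    a=o1+k[0]*d1;b=o2+k[1]*d2;return ((a+b)/2).round(0),np.linalg.norm(a-b).round(0)
for n,s,t in (('lamp tip',(168,470),(125,298)),('kink',(110,375),(90,276)),('archleft1',(97,220),(35,180)),('archleft2',(97,220),(28,150)),('arch',(150,85),(40,125)),('apex',(270,32),(100,58)),
 ('knob/eyep',(270,490),(228,327)),('eyep',(270,490),(290,440)),('cyl2',(240,305),(200,160)),('tube',(430,240),(290,130)),('headcorner',(280,345),(255,430)),('base front left',(35,585),(85,365)),('base',(200,330),(80,180))):
    print(n,*tri(S(*s),T(*t)))
```

```text
lamp tip [474.  40.  71.] 5.0
kink [496.  97. 104.] 2.0
archleft1 [611. 159. 100.] 7.0
archleft2 [656. 161.  57.] 24.0
arch [655. 169. 192.] 7.0
apex [716. 112. 229.] 1.0
knob/eyep [427. -16. 190.] 13.0
eyep [328.   4. 333.] 0.0
cyl2 [589.  20. 165.] 88.0
tube [613. -50. 248.] 56.0
headcorner [349.  41. 373.] 34.0
base front left [391.  75.   4.] 0.0
base [639.  67.   5.] 3.0
```

Run:
```python
from look import *
S=lambda u,v:(370+u/2.4,170+v/2.4); T=lambda u,v:(380+u/1.7,70+v/1.7)
def tri(s,t):
    o1,d1=ray('scene',s);o2,d2=ray('top',t);A=np.stack([d1,-d2],1);k=np.linalg.lstsq(A,o2-o1,rcond=None)[0]
    a=o1+k[0]*d1;b=o2+k[1]*d2;return ((a+b)/2).round(0),np.linalg.norm(a-b).round(0)
for s in ((250,305),(270,490),(440,240),(290,345),(360,200),(430,520)):
    for t in ((228,327),(200,160),(290,440),(265,350),(295,130),(250,430),(260,100)):
        p,e=tri(S(*s),T(*t))
        if e<25: print(s,t,p,e)
for z in (250,300,350,400,450): print(z,at_z('scene',S(290,345),z).round(),at_z('scene',S(440,240),z).round(),at_z('top',T(250,440),z).round(),at_z('scene',S(270,490),z).round())
```

```text
(250, 305) (228, 327) [426.  43. 311.] 2.0
(250, 305) (290, 440) [339.  47. 409.] 8.0
(250, 305) (265, 350) [401.  38. 347.] 16.0
(270, 490) (228, 327) [427. -16. 190.] 13.0
(270, 490) (290, 440) [328.   4. 333.] 0.0
(270, 490) (250, 430) [340.  11. 302.] 24.0
(290, 345) (228, 327) [430.  24. 287.] 12.0
(290, 345) (290, 440) [339.  33. 394.] 18.0
(290, 345) (265, 350) [404.  20. 326.] 4.0
(360, 200) (200, 160) [603.  15. 233.] 1.0
(430, 520) (200, 160) [ 710. -183. -160.] 9.0
250 [465.  17. 250.] [584. -33. 250.] [320.  -5. 250.] [383.  -4. 250.]
300 [424.  20. 300.] [531. -25. 300.] [326.  23. 300.] [350.   1. 300.]
350 [383.  23. 350.] [477. -17. 350.] [331.  51. 350.] [317.   6. 350.]
400 [342.  26. 400.] [424.  -9. 400.] [337.  79. 400.] [284.  11. 400.]
450 [300.  29. 450.] [371.  -1. 450.] [343. 107. 450.] [251.  16. 450.]
```

The microscope's eyepieces sit at about x≈330, y≈0 and up to z≈350, between the start pose and the jack, so I'll go over them.

Request:
jog_arm --rows '[[[0, 0, -4], [0, 0, 0], 8.5], [[0, 0, -4], [0, 0, 0], 8.5], [[0, 0, -4], [0, 0, 0], 8.5], [[0, 0, -4], [0, 0, 0], 8.5], [[0, 0, -4], [0, 0, 0], 8.5], [[0, 0, -4], [0, 0, 0], 8.5], [[0, 0, -4], [0, 0, 0], 8.5], [[0, 0, -2], [0, 0, 0], 8.5]]'

```text
clock: 2.1
position: [258.5, -568.9, 534.1]
ee_rot: [-0.212, 0.977, -0.002, 0.001]
contact_force: [-0.2, 0.3, -0.7]
gripper_width: 84.9
```

```bash
cat > plan.py <<'E'
from look import *
from scipy.spatial.transform import Rotation as Ro
def plan(x,y,z,ang=None):
    """shift in tool cm to world target; turn about tool z (deg) to bring tool y to world angle ang"""
    s=arm.read_state(); R=Ro.from_quat(s['ee_rot']).as_matrix(); p=np.array(s['position'])
    a=np.degrees(np.arctan2(R[1,1],R[0,1]))
    # planar frame
    print('t',round(s['clock'],2),'pos',p.round(1),'yang',round(a,2),'zax',R[:,2].round(4),'F',np.array(s['contact_force']).round(1),'w',round(s['gripper_width'],1))
    d=(np.array([x,y,z])-p); print('shift now axes cm',(R.T@d/10).round(2))
    if ang is not None:
        t=(a-ang+180)%360-180; R2=R@Ro.from_rotvec([0,0,np.radians(t)]).as_matrix()
        print('turn tool z',round(t,2),'shift after turn cm',(R2.T@d/10).round(2))
E
python3 -c "
from plan import *
plan(464,432,520,190.7)
plan(520,-150,520)"
```

```text
t 2.1 pos [ 258.5 -568.9  534.1] yang 114.44 zax [ 0.0021 -0.0036 -1.    ] F [-0.2  0.3 -0.7] w 84.9
shift now axes cm [-60.12  82.63   1.1 ]
turn tool z -76.26 shift after turn cm [-94.54 -38.77   1.1 ]
t 2.1 pos [ 258.5 -568.9  534.1] yang 114.44 zax [ 0.0021 -0.0036 -1.    ] F [-0.2  0.3 -0.7] w 84.9
shift now axes cm [-41.14  27.33   1.32]
```

Request:
jog_arm --rows '[[[-4.1, 2.7, 0], [0, 0, 0], 8.5], [[-4.1, 2.7, 0], [0, 0, 0], 8.5], [[-4.1, 2.7, 0], [0, 0, 0], 8.5], [[-4.1, 2.7, 0], [0, 0, 0], 8.5], [[-4.1, 2.7, 0], [0, 0, 0], 8.5], [[-4.1, 2.7, 0], [0, 0, 0], 8.5], [[-4.1, 2.7, 0], [0, 0, 0], 8.5], [[-4.1, 2.7, 0], [0, 0, 0], 8.5], [[-4.1, 2.7, 0], [0, 0, 0], 8.5], [[-4.1, 2.7, 0], [0, 0, 0], 8.5]]'

```text
clock: 3.35
position: [520.7, -151.9, 531.6]
ee_rot: [-0.212, 0.977, -0.0, 0.0]
contact_force: [0.5, 0.1, 0.0]
gripper_width: 85.2
```

```bash
python3 -c "
from plan import *
plan(464,432,520,190.7)"
```

```text
t 3.35 pos [ 520.7 -151.9  531.6] yang 114.46 zax [ 6.e-04 -1.e-04 -1.e+00] F [0.5 0.1 0. ] w 85.2
shift now axes cm [-19.02  55.5    1.15]
turn tool z -76.24 shift after turn cm [-58.43  -5.27   1.15]
```

Request:
jog_arm --rows '[[[-1.9, 5.5, 0], [0, 0, 0], 8.5], [[-1.9, 5.5, 0], [0, 0, 0], 8.5], [[-1.9, 5.5, 0], [0, 0, 0], 8.5], [[-1.9, 5.5, 0], [0, 0, 0], 8.5], [[-1.9, 5.5, 0], [0, 0, 0], 8.5], [[-1.9, 5.5, 0], [0, 0, 0], 8.5], [[-1.9, 5.5, 0], [0, 0, 0], 8.5], [[-1.9, 5.5, 0], [0, 0, 0], 8.5], [[-1.9, 5.5, 0], [0, 0, 0], 8.5], [[-1.9, 5.5, 0], [0, 0, 0], 8.5]]'

```text
clock: 4.6
position: [464.9, 427.6, 531.7]
ee_rot: [-0.212, 0.977, 0.0, 0.0]
contact_force: [0.8, 0.4, 0.0]
gripper_width: 85.1
```

Request:
jog_arm --rows '[[[0, 0, 3], [0, 0, -10], 8.5], [[0, 0, 3], [0, 0, -10], 8.5], [[0, 0, 3], [0, 0, -10], 8.5], [[0, 0, 3], [0, 0, -10], 8.5], [[0, 0, 3], [0, 0, -10], 8.5], [[0, 0, 3], [0, 0, -10], 8.5], [[0, 0, 3], [0, 0, -10], 8.5], [[0, 0, 3], [0, 0, -6.2], 8.5], [[0, 0, 3], [0, 0, 0], 8.5], [[0, 0, 0], [0, 0, 0], 8.5]]'

```text
clock: 5.85
position: [464.6, 424.9, 258.7]
ee_rot: [0.77, -0.639, 0.0, 0.003]
contact_force: [-0.7, -0.4, 0.6]
gripper_width: 84.9
```

Run:
```python
from plan import *
from fit import w
J=(463.7,434.3,1.757)
g=w(J,(-2,0,85)); print(g)
plan(g[0],g[1],66,190.67)
```

```text
[464.07025907 432.33457175  85.        ]
t 5.85 pos [464.6 424.9 258.7] yang -169.36 zax [-0.0037 -0.0047 -1.    ] F [-0.7 -0.4  0.6] w 84.9
shift now axes cm [-0.82 -0.17 19.27]
turn tool z -0.03 shift after turn cm [-0.82 -0.17 19.27]
```

Request:
jog_arm --rows '[[[-0.4, -0.1, 3.2], [0, 0, 0], 8.5], [[-0.4, -0.1, 3.2], [0, 0, 0], 8.5], [[0, 0, 3], [0, 0, 0], 8.5], [[0, 0, 3], [0, 0, 0], 8.5], [[0, 0, 2.6], [0, 0, 0], 8.5], [[0, 0, 2.2], [0, 0, 0], 8.5], [[0, 0, 1.4], [0, 0, 0], 8.5], [[0, 0, 0.6], [0, 0, 0], 8.5], [[0, 0, 0], [0, 0, 0], 8.5]]'

```text
clock: 6.98
position: [466.3, 434.5, 69.8]
ee_rot: [0.77, -0.638, 0.0, -0.0]
contact_force: [-0.0, 0.4, 1.1]
gripper_width: 84.7
```

Run:
```python
from plan import *
plan(464.1,432.3,66,190.67)
a=snap('scene','s1.png');b=snap('top','t1.png')
cv2.imwrite('pics/c1.png',cv2.cvtColor(np.vstack([cv2.resize(a[170:310,170:340],(680,560))[:,:],])[:560],cv2.COLOR_RGB2BGR))
```

```text
t 6.97 pos [466.3 434.5  69.8] yang -169.34 zax [ 6.e-04  5.e-04 -1.e+00] F [-0.   0.4  1.1] w 84.7
shift now axes cm [0.17 0.25 0.38]
turn tool z -0.01 shift after turn cm [0.17 0.25 0.38]
```

View pics/c1.png

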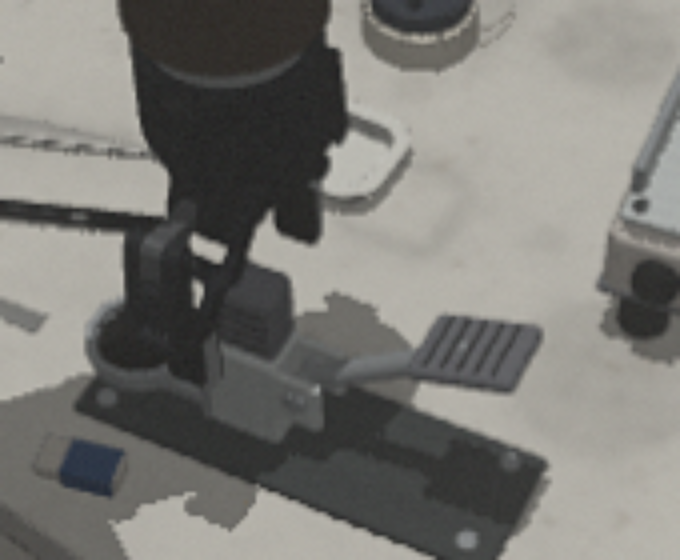

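View pics/t1.png

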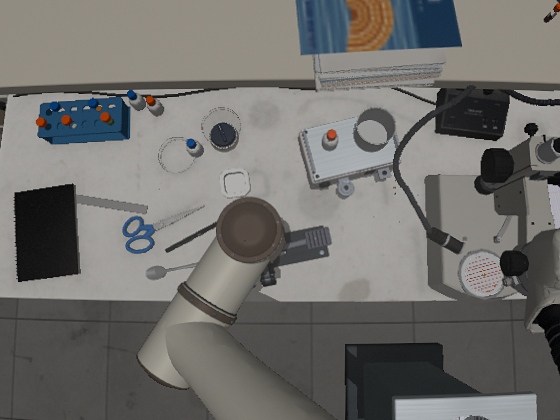

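Fingers straddle the grip block, as seen at scene pixel (232,247). I'll fine-adjust and close.

Request:
jog_arm --rows '[[[0.2, 0.3, 0.4], [0, 0, 0], 8.5], [[0, 0, 0], [0, 0, 0], 6], [[0, 0, 0], [0, 0, 0], 4], [[0, 0, 0], [0, 0, 0], 2], [[0, 0, 0], [0, 0, 0], 1], [[0, 0, 0], [0, 0, 0], 1], [[0, 0, 0], [0, 0, 0], 1], [[0, 0, 0], [0, 0, 0], 1]]'

```text
clock: 8.07
position: [464.2, 432.3, 65.8]
ee_rot: [0.77, -0.638, 0.0, -0.001]
contact_force: [4.8, 1.5, 0.5]
gripper_width: 23.1
```

Run:
```python
from plan import *
plan(464.1,432.3,66,190.67)
a=snap('scene','s2.png')
cv2.imwrite('pics/c2.png',cv2.cvtColor(cv2.resize(a[170:310,170:340],(680,560)),cv2.COLOR_RGB2BGR))
```

```text
t 8.07 pos [464.2 432.3  65.8] yang -169.34 zax [ 0.0018  0.0017 -1.    ] F [4.8 1.5 0.5] w 23.1
shift now axes cm [ 0.    0.01 -0.02]
turn tool z -0.01 shift after turn cm [ 0.    0.01 -0.02]
```

View pics/c2.png

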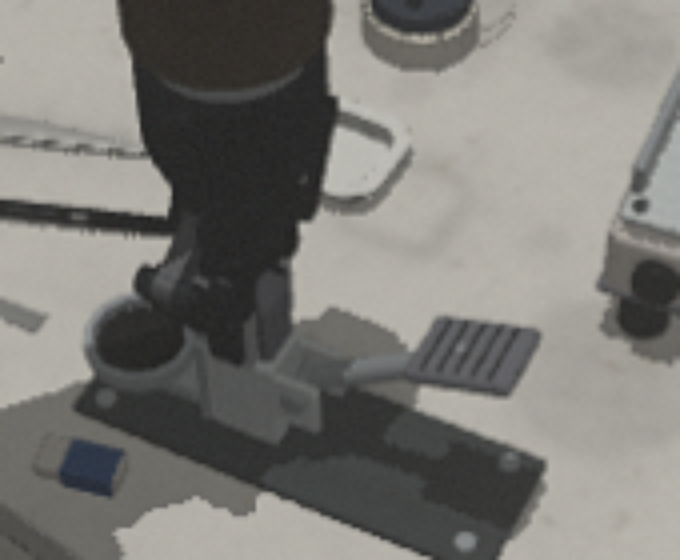

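Request:
jog_arm --rows '[[[0, 0, -0.5], [0, 0, 0], 1], [[0, 0, -1], [0, 0, 0], 1], [[0, 0, -1], [0, 0, 0], 1], [[0, 0, -1], [0, 0, 0], 1], [[0, 0, 0], [0, 0, 0], 1]]'

```text
clock: 8.75
position: [463.8, 432.3, 101.8]
ee_rot: [0.77, -0.638, -0.0, -0.001]
contact_force: [0.3, -0.1, -9.0]
gripper_width: 23.0
```

Request:
jog_arm --rows '[[[0, 0, 0], [0, 0, 5], 1], [[0, 0, 0], [0, 0, 8], 1], [[0, 0, 0], [0, 0, 10], 1], [[0, 0, 0], [0, 0, 10], 1], [[0, 0, 0], [0, 0, 10], 1], [[0, 0, 0], [0, 0, 10], 1], [[0, 0, 0], [0, 0, 10], 1], [[0, 0, 0], [0, 0, 10], 1], [[0, 0, 0], [0, 0, 9], 1], [[0, 0, 0], [0, 0, 5.4], 1]]'

```text
clock: 10.0
position: [463.0, 431.3, 99.9]
ee_rot: [-0.114, 0.994, -0.0, -0.0]
contact_force: [0.7, 0.0, -8.7]
gripper_width: 23.2
```

Run:
```python
from plan import *
plan(464.8,231.6,80,103.3)
```

```text
t 10.0 pos [463.  431.3  99.9] yang 103.05 zax [-8.e-04 -8.e-04 -1.e+00] F [ 0.7  0.  -8.7] w 23.2
shift now axes cm [  4.33 -19.49   2.  ]
turn tool z -0.25 shift after turn cm [  4.42 -19.47   2.  ]
```

Request:
jog_arm --rows '[[[0.3, -1.5, 0], [0, 0, 0], 1], [[0.8, -3.5, 0], [0, 0, 0], 1], [[0.9, -4, 0], [0, 0, 0], 1], [[0.9, -4, 0], [0, 0, 0], 1], [[0.8, -3.5, 0.5], [0, 0, 0], 1], [[0.4, -2, 0.5], [0, 0, 0], 1], [[0.2, -1, 0.5], [0, 0, 0], 1], [[0, 0, 0.5], [0, 0, 0], 1], [[0, 0, 0], [0, 0, 0], 1]]'

```text
clock: 11.12
position: [466.4, 232.8, 79.9]
ee_rot: [-0.116, 0.993, 0.0, 0.0]
contact_force: [1.0, 0.3, -8.2]
gripper_width: 23.4
```

Run:
```python
from plan import *
plan(464.8,231.6,80,103.3)
a=snap('scene','s3.png');b=snap('top','t3.png')
cv2.imwrite('pics/c3.png',cv2.cvtColor(cv2.resize(a[190:420,240:480],(780,748),interpolation=cv2.INTER_CUBIC)[:600],cv2.COLOR_RGB2BGR))
cv2.imwrite('pics/d3.png',cv2.cvtColor(cv2.resize(b[110:310,250:450],(600,600),interpolation=cv2.INTER_CUBIC),cv2.COLOR_RGB2BGR))
```

```text
t 11.12 pos [466.4 232.8  79.9] yang 103.31 zax [ 0.  0. -1.] F [ 1.   0.3 -8.2] w 23.4
shift now axes cm [ 0.19 -0.08 -0.01]
turn tool z 0.01 shift after turn cm [ 0.19 -0.08 -0.01]
```

View pics/c3.png

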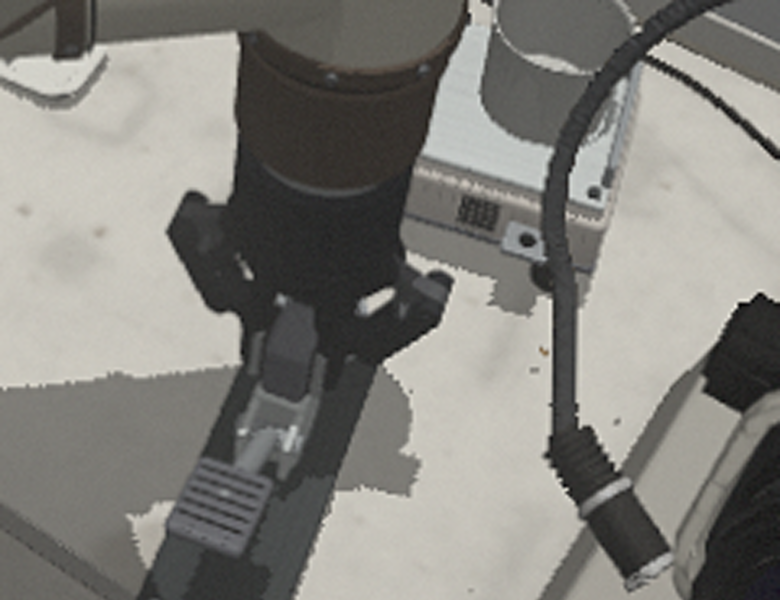

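View pics/d3.png

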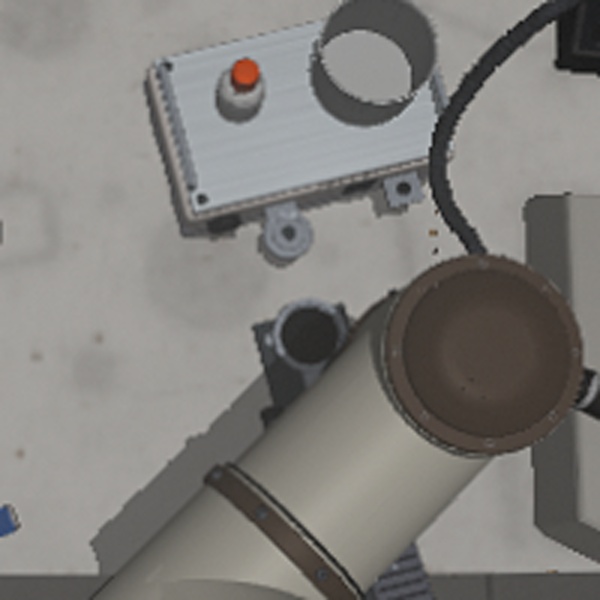

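Run:
```python
from plan import *
D=lambda u,v:(250+u/3,110+v/3)
cup=at_z('top',D(309,334),45.1); lug=at_z('top',D(288.5,234),61)
u=np.array([np.cos(.2323),np.sin(.2323)]);n=np.array([-u[1],u[0]])
s=arm.read_state()['position'][:2]+62*u
print('cup img',cup,'cup kin',s,'lug',lug)
for c in (cup[:2],s): d=lug[:2]-c; print('along',d@u,'lateral',d@n)
b=cv2.imread('pics/t3.png')
z=cv2.resize(b[150:250,310:400],None,fx=7,fy=6*7/6,interpolation=cv2.INTER_CUBIC)[:600]
b0=b.copy()
def circ(c,r,zz,col,o=(310,150),f=7):
    P=[(c[0]+r*np.cos(a),c[1]+r*np.sin(a),zz) for a in np.linspace(0,6.29,40)]
    q=((proj('top',P)-o+0.5)*f-.5).round().astype(int); cv2.polylines(z,[q],True,col,1)
circ(cup,26,45.1,(0,0,255));circ(s,26,45.1,(255,0,0));circ(cup,22,45.1,(0,0,255));circ(lug,18,61,(0,255,0))
cv2.imwrite('pics/e3.png',z)
```

```text
cup img [527.24305797 248.09060039  45.1       ] cup kin [526.92048293 247.36373568] lug [596.73845012 263.12132993  61.        ]
along 71.08902891988014 lateral -1.3719794145990754
along 71.57027556610956 lateral -0.7389007177589747
```

View pics/e3.png

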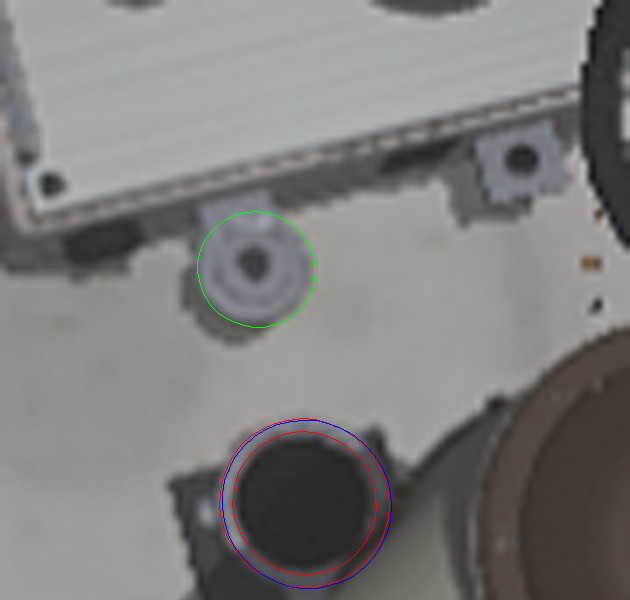

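Request:
jog_arm --rows '[[[-1, 0, 0], [0, 0, 0], 1], [[-1.5, -0.1, 0.3], [0, 0, 0], 1], [[-1, 0, 0.4], [0, 0, 0], 1], [[-0.7, 0, 0.4], [0, 0, 0], 1], [[-0.3, 0, 0.1], [0, 0, 0], 1], [[0, 0, 0], [0, 0, 0], 1]]'

```text
clock: 11.98
position: [510.2, 241.1, 68.0]
ee_rot: [-0.115, 0.993, -0.0, -0.0]
contact_force: [0.1, 0.1, -8.8]
gripper_width: 23.1
```

```bash
cat > chk.py <<'E'
from plan import *
u=np.array([np.cos(.2323),np.sin(.2323)]);n=np.array([-u[1],u[0]])
def chk(lug=(597.5,263.3)):
    s=arm.read_state(); c=np.array(s['position'][:2])+62*u-0.4*u+0.5*n; d=np.array(lug)-c; print('gap along',(d@u).round(2),'lat',(d@n).round(2),'z',s['position'][2].round(1),'F along',(np.array(s['contact_force'])[:2]@u).round(2),np.array(s['contact_force']).round(1),s['clock'])
E
python3 -c "
from chk import *
chk(); plan(530,248,68,103.31)
b=snap('top','t4.png'); cv2.imwrite('pics/d4.png',cv2.cvtColor(cv2.resize(b[150:250,300:400],(600,600),interpolation=cv2.INTER_CUBIC),cv2.COLOR_RGB2BGR))"
```

```text
gap along 28.48 lat 0.99 z 68.0 F along 0.16 [ 0.1  0.1 -8.8] 11.975
t 11.97 pos [510.2 241.1  68. ] yang 103.24 zax [-6.e-04 -5.e-04 -1.e+00] F [ 0.1  0.1 -8.8] w 23.1
shift now axes cm [-2.09  0.22 -0.  ]
turn tool z -0.07 shift after turn cm [-2.09  0.21 -0.  ]
```

View pics/d4.png

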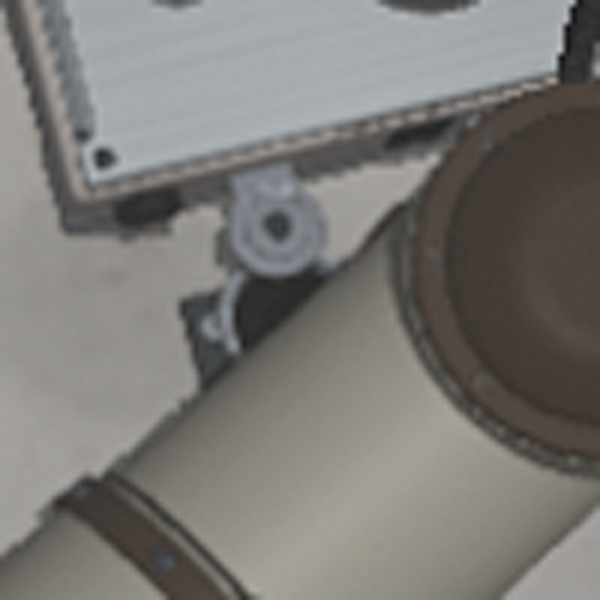

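Request:
jog_arm --rows '[[[-0.5, 0.1, 0], [0, 0, 0], 1], [[-0.7, 0, 0], [0, 0, 0], 1], [[-0.5, 0, 0], [0, 0, 0], 1], [[-0.3, 0, 0], [0, 0, 0], 1], [[0, 0, 0], [0, 0, 0], 1]]'

```text
clock: 12.65
position: [529.7, 246.9, 68.2]
ee_rot: [-0.115, 0.993, -0.0, -0.0]
contact_force: [-0.1, -0.3, -8.3]
gripper_width: 23.3
```

```bash
python3 -c "
from chk import *
chk()
b=snap('top','t5.png'); cv2.imwrite('pics/d5.png',cv2.cvtColor(cv2.resize(b[150:250,300:400],(600,600),interpolation=cv2.INTER_CUBIC),cv2.COLOR_RGB2BGR))"
```

```text
gap along 8.2 lat -0.11 z 68.2 F along -0.2 [-0.1 -0.3 -8.3] 12.65
```

View pics/d5.png

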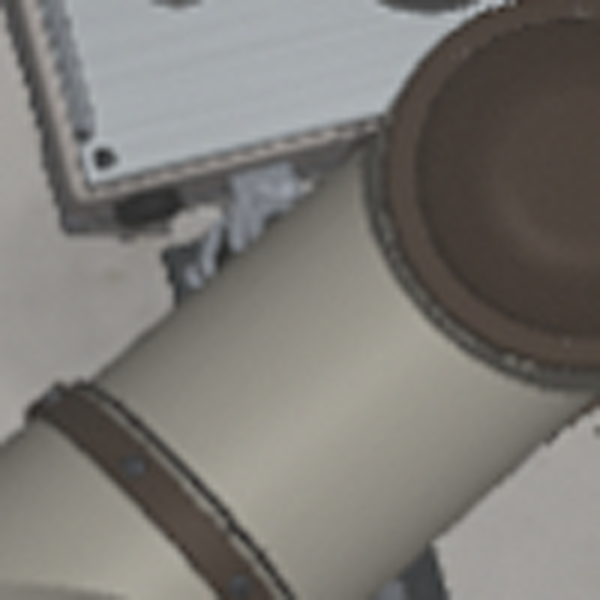

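Gap is 8.2 mm. Next I'll inch in and watch the force.

Request:
jog_arm --rows '[[[-0.2, 0, 0], [0, 0, 0], 1], [[-0.15, 0, 0], [0, 0, 0], 1], [[0, 0, 0], [0, 0, 0], 1]]'

```text
clock: 13.08
position: [533.0, 247.8, 68.4]
ee_rot: [-0.115, 0.993, 0.0, 0.0]
contact_force: [0.6, 0.6, -8.9]
gripper_width: 23.2
```

```bash
python3 -c "
from chk import *
chk()
a=snap('scene','s6.png'); cv2.imwrite('pics/c6.png',cv2.cvtColor(cv2.resize(a[190:340,290:440],(600,600),interpolation=cv2.INTER_CUBIC),cv2.COLOR_RGB2BGR))"
```

```text
gap along 4.7 lat -0.21 z 68.4 F along 0.76 [ 0.6  0.6 -8.9] 13.075
```

View pics/c6.png

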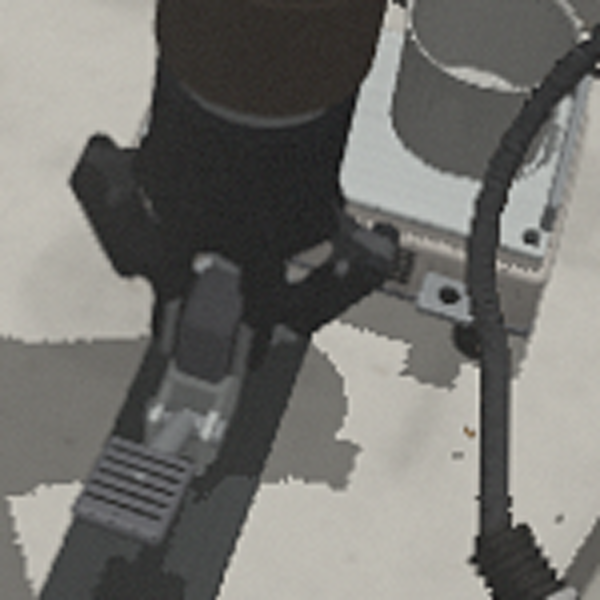

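Request:
jog_arm --rows '[[[0, 0, 0.15], [0, 0, 0], 1], [[0, 0, 0.1], [0, 0, 0], 1], [[0, 0, 0], [0, 0, 0], 1]]'

```text
clock: 13.5
position: [532.9, 247.7, 65.8]
ee_rot: [-0.115, 0.993, 0.0, 0.0]
contact_force: [-0.1, 0.1, -9.5]
gripper_width: 23.1
```

```bash
python3 -c "
from chk import *
chk()"
```

```text
gap along 4.86 lat -0.15 z 65.8 F along -0.05 [-0.1  0.1 -9.5] 13.5
```

Request:
jog_arm --rows '[[[0, 0, 0.1], [0, 0, 0], 1], [[0, 0, 0], [0, 0, 0], 1]]'

```text
clock: 13.75
position: [533.0, 247.6, 65.7]
ee_rot: [-0.116, 0.993, 0.0, 0.0]
contact_force: [-3.3, -1.9, -0.8]
gripper_width: 23.3
```

```bash
python3 -c "
from chk import *
chk()"
```

```text
gap along 4.82 lat -0.11 z 65.7 F along -3.63 [-3.3 -1.9 -0.8] 13.75
```

Request:
jog_arm --rows '[[[0, 0, 0], [0, 0, 0], 4], [[0, 0, 0], [0, 0, 0], 6], [[0, 0, 0], [0, 0, 0], 6], [[0, 0, -0.5], [0, 0, 0], 6], [[0, 0, -2], [0, 0, 0], 6], [[0, 0, -4], [0, 0, 0], 6], [[0, 0, -4], [0, 0, 0], 3], [[4, 0, -2], [0, 0, 0], 0], [[5, 0, 0], [0, 0, 0], 0], [[3, 0, 0], [0, 0, 0], 0]]'

```text
clock: 15.0
position: [414.4, 219.5, 190.6]
ee_rot: [-0.116, 0.993, 0.0, 0.0]
contact_force: [-0.3, 0.3, -0.0]
gripper_width: -0.2
```

```bash
python3 -c "
from chk import *
plan(0,0,0)
a=snap('scene','s7.png');b=snap('top','t7.png'); cv2.imwrite('pics/c7.png',cv2.cvtColor(np.hstack([cv2.resize(a[190:340,270:420],(400,400),interpolation=cv2.INTER_CUBIC),cv2.resize(b[150:300,270:420],(400,400),interpolation=cv2.INTER_CUBIC)]),cv2.COLOR_RGB2BGR))"
```

```text
t 15.0 pos [414.4 219.5 190.6] yang 103.27 zax [ 7.e-04  1.e-03 -1.e+00] F [-0.3  0.3 -0. ] w -0.2
shift now axes cm [ 45.39 -11.87  19.01]
```

View pics/c7.png

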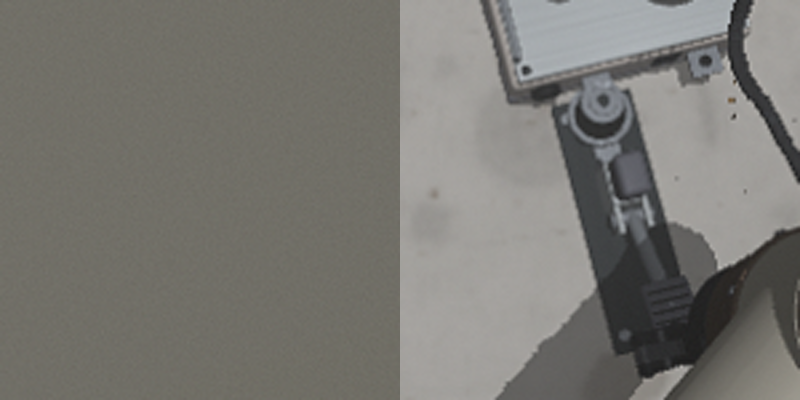

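Run:
```python
import cv2
b=cv2.imread('pics/t7.png'); cv2.imwrite('pics/d7.png',cv2.resize(b[165:285,320:400],None,fx=5,fy=5,interpolation=cv2.INTER_CUBIC))
```

```text
(no output)
```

View pics/d7.png

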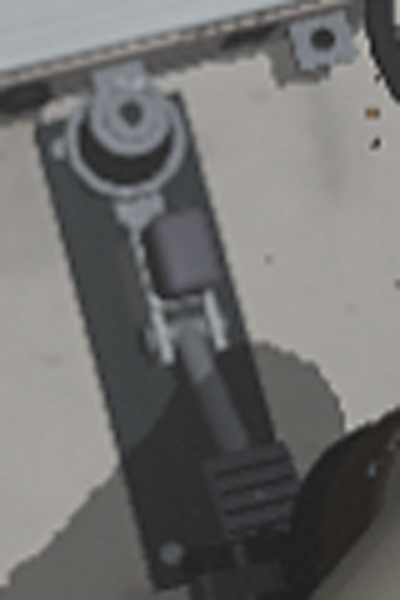

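Run:
```python
from fit import *
Z=lambda u,v:('top',320+(u-2)/5,165+(v-2)/5)
obs=[((80,35,6),Z(38,128)),((-135,35,6),Z(155,590)),((80,-35,6),Z(180,92)),((60,0,31),Z(126,137)),((60,0,31),Z(126,137))]
p,r=fit(obs,[535,248,.23]);print(p,r.round(1).tolist())
lug=at_z('top',Z(131,112)[1:],61); cup=w(p,(60,0,26)); print(lug,cup)
u=np.array([np.cos(.2323),np.sin(.2323)]);n=np.array([-u[1],u[0]]);d=(lug-cup)[:2];print(d@u,d@n)
im=cv2.imread('pics/d7.png')
def circ(c,r,zz,col):
    P=[(c[0]+r*np.cos(a),c[1]+r*np.sin(a),zz) for a in np.linspace(0,6.29,40)]
    q=((proj('top',P)-(320,165)+.5)*5-.5).round().astype(int); cv2.polylines(im,[q],True,col,1)
circ(cup,26,31,(0,0,255));circ(lug,18,61,(0,255,0));circ((597.5,263.3),11,44,(255,255,0))
q=((proj('top',[w(p,P) for P in((-135,-35,6),(-135,35,6),(80,35,6),(80,-35,6))])-(320,165)+.5)*5-.5).round().astype(int);cv2.polylines(im,[q],True,(0,0,255),1)
sh=(684.544,252.382,0.2323)
for z in(30,75):
    q=((proj('top',[w(sh,P) for P in((-60,100,z),(-60,-100,z))])-(320,165)+.5)*5-.5).round().astype(int);cv2.polylines(im,[q],False,(0,255,255),1)
cv2.imwrite('pics/d7o.png',im)
```

```text
[5.35604435e+02 2.48075174e+02 2.35938666e-01] [[-0.9, -0.6], [0.1, 0.6], [0.5, -0.5], [0.1, 0.2], [0.1, 0.2]]
[598.92089346 263.8487447   61.        ] [593.94215597 262.10051885  26.        ]
5.24747614944403 0.5550808008895564
```

View pics/d7o.png

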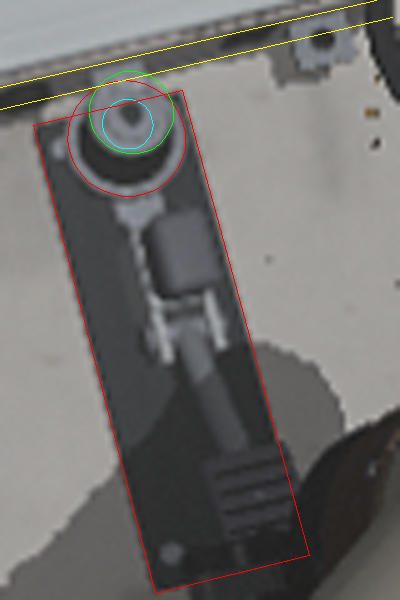

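Run:
```python
from plan import *
from fit import w
g=w((535.3,247.9,.2345),(-108,0,0));print(g)
plan(g[0],g[1],124,103.4)
```

```text
[430.25589074 222.80547648   0.        ]
t 15.1 pos [413.8 219.1 190.7] yang 103.33 zax [-0.e+00  8.e-04 -1.e+00] F [-0.5 -0.2  0.4] w 0.0
shift now axes cm [-1.69 -0.03  6.67]
turn tool z -0.07 shift after turn cm [-1.69 -0.03  6.67]
```

Request:
jog_arm --rows '[[[-0.9, 0, 1], [0, 0, 0], 0], [[-0.8, 0, 2], [0, 0, 0], 0], [[0, 0, 2], [0, 0, 0], 0], [[0, 0, 1.2], [0, 0, 0], 0], [[0, 0, 0.5], [0, 0, 0], 0], [[0, 0, 0], [0, 0, 0], 0]]'

```text
clock: 15.85
position: [433.0, 224.1, 122.6]
ee_rot: [-0.115, 0.993, -0.0, -0.0]
contact_force: [0.2, 0.4, 0.6]
gripper_width: -0.1
```

```bash
python3 -c "
from plan import *
plan(430.3,222.8,116.6)
a=snap('scene','s8.png');b=snap('top','t8.png'); cv2.imwrite('pics/c8.png',cv2.cvtColor(np.hstack([cv2.resize(a[190:340,270:420],(400,400),interpolation=cv2.INTER_CUBIC),cv2.resize(b[150:300,270:420],(400,400),interpolation=cv2.INTER_CUBIC)]),cv2.COLOR_RGB2BGR))"
```

```text
t 15.85 pos [433.  224.1 122.6] yang 103.25 zax [-1.e-04 -3.e-04 -1.e+00] F [0.2 0.4 0.6] w -0.1
shift now axes cm [ 0.3  -0.07  0.6 ]
```

View pics/c8.png

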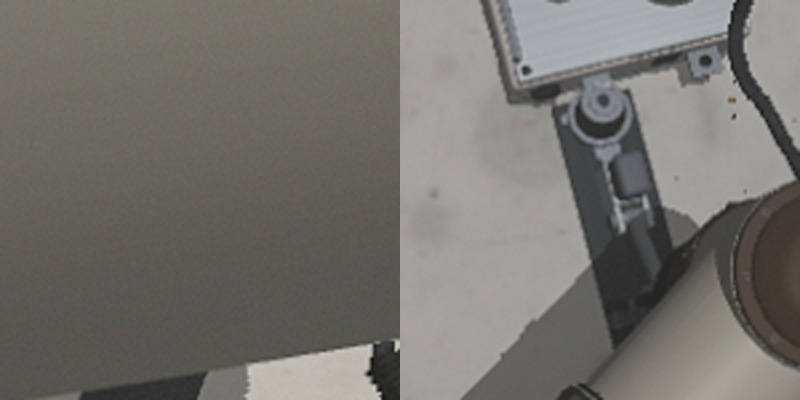

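Request:
jog_arm --rows '[[[0.3, -0.1, 0.3], [0, 0, 0], 0], [[0, 0, 0.4], [0, 0, 0], 0], [[0.1, 0, 0.3], [0, 0, 0], 0], [[0, 0, 0], [0, 0, 0], 0]]'

```text
clock: 16.45
position: [428.9, 222.1, 113.0]
ee_rot: [-0.116, 0.993, -0.0, -0.0]
contact_force: [-1.5, -0.4, 3.8]
gripper_width: 0.2
```

Request:
jog_arm --rows '[[[0.4, 0, 0.6], [0, 0, 0], 0], [[0.4, 0, 0.7], [0, 0, 0], 0], [[0.35, 0, 0.7], [0, 0, 0], 0], [[0.3, 0, 0.7], [0, 0, 0], 0], [[0.2, 0, 0.7], [0, 0, 0], 0], [[0, 0, 0], [0, 0, 0], 0]]'

```text
clock: 17.2
position: [412.4, 218.3, 78.4]
ee_rot: [-0.116, 0.993, -0.0, -0.0]
contact_force: [-3.1, 0.6, 8.1]
gripper_width: 0.3
```

```bash
python3 -c "
from chk import *
chk()
b=snap('top','t9.png'); cv2.imwrite('pics/d9.png',cv2.cvtColor(cv2.resize(b[150:270,300:420],(600,600),interpolation=cv2.INTER_CUBIC),cv2.COLOR_RGB2BGR))"
```

```text
gap along 128.85 lat 0.68 z 78.4 F along -2.86 [-3.1  0.6  8.1] 17.2
```

View pics/d9.png

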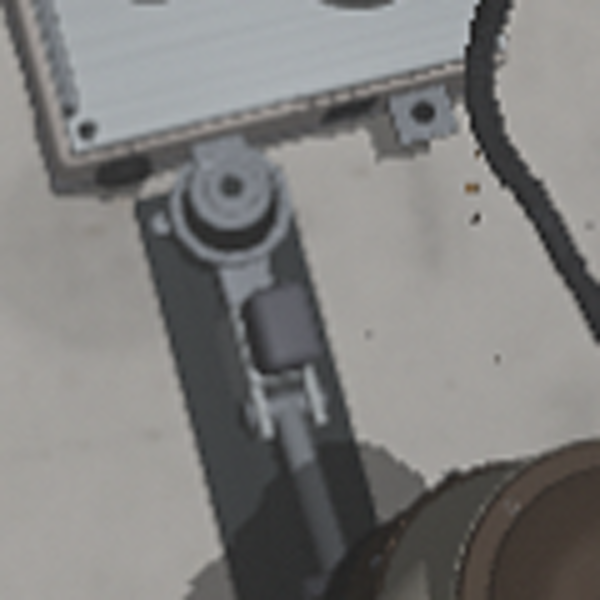

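Request:
jog_arm --rows '[[[0.15, 0, 0.6], [0, 0, 0], 0], [[0.1, 0, 0.6], [0, 0, 0], 0], [[0.05, 0, 0.5], [0, 0, 0], 0], [[0, 0, 0.3], [0, 0, 0], 0], [[0, 0, 0], [0, 0, 0], 0]]'

```text
clock: 17.88
position: [408.3, 217.1, 58.2]
ee_rot: [-0.115, 0.993, -0.001, -0.002]
contact_force: [-7.6, 2.1, 8.6]
gripper_width: -0.1
```

```bash
python3 -c "
from chk import *
chk()
b=snap('top','t10.png'); cv2.imwrite('pics/d10.png',cv2.cvtColor(cv2.resize(b[150:270,300:420],(600,600),interpolation=cv2.INTER_CUBIC),cv2.COLOR_RGB2BGR))"
```

```text
gap along 133.15 lat 0.87 z 58.2 F along -6.92 [-7.6  2.1  8.6] 17.875
```

View pics/d10.png

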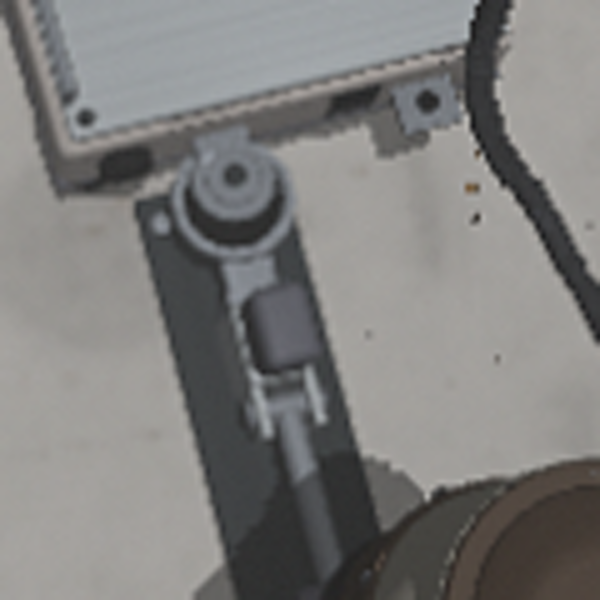

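Request:
jog_arm --rows '[[[0.2, 0, 0.15], [0, 0, 0], 0], [[0.1, 0, 0.15], [0, 0, 0], 0], [[0, 0, 0.1], [0, 0, 0], 0], [[0, 0, 0], [0, 0, 0], 0]]'

```text
clock: 18.42
position: [407.7, 217.3, 55.1]
ee_rot: [-0.116, 0.993, 0.0, 0.001]
contact_force: [0.0, -1.8, 8.7]
gripper_width: 0.0
```

Request:
jog_arm --rows '[[[0, 0, 0.15], [0, 0, 0], 0], [[0, 0, 0.1], [0, 0, 0], 0], [[0, 0, 0], [0, 0, 0], 0]]'

```text
clock: 18.8
position: [407.7, 217.3, 53.5]
ee_rot: [-0.116, 0.993, 0.0, 0.001]
contact_force: [-2.4, -2.8, 15.5]
gripper_width: -0.1
```

```bash
python3 -c "
from chk import *
chk()
b=snap('top','t11.png'); cv2.imwrite('pics/d11.png',cv2.cvtColor(cv2.resize(b[150:270,300:420],(600,600),interpolation=cv2.INTER_CUBIC),cv2.COLOR_RGB2BGR))"
```

```text
gap along 133.71 lat 0.58 z 53.5 F along -2.98 [-2.4 -2.8 15.5] 18.8
```

View pics/d11.png

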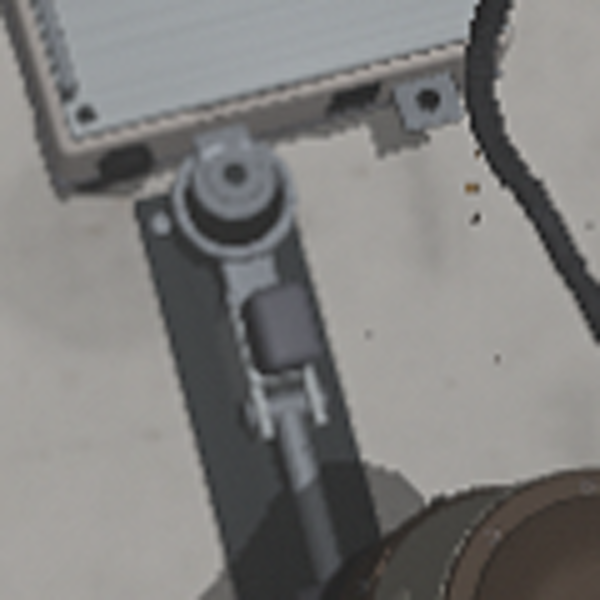

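The shaker's front is up: force jumped to 15.5 N at the stop, with z 53.5. The boss sits inside the cup at zoom (235,178). Now I'll let the handle come up along the reverse arc.

Request:
jog_arm --rows '[[[0, 0, -0.4], [0, 0, 0], 0], [[-0.1, 0, -0.6], [0, 0, 0], 0], [[-0.1, 0, -0.7], [0, 0, 0], 0], [[-0.2, 0, -0.7], [0, 0, 0], 0], [[-0.3, 0, -0.7], [0, 0, 0], 0], [[-0.3, 0, -0.8], [0, 0, 0], 0], [[-0.4, 0, -0.8], [0, 0, 0], 0], [[-0.4, 0, -0.8], [0, 0, 0], 0], [[-0.4, 0, -0.8], [0, 0, 0], 0], [[0, 0, -0.9], [0, 0, 0], 0]]'

```text
clock: 20.1
position: [428.2, 221.7, 124.4]
ee_rot: [-0.115, 0.993, -0.0, -0.001]
contact_force: [-0.2, 0.5, -0.9]
gripper_width: -0.1
```

Request:
jog_arm --rows '[[[0, 0, -1], [0, 0, 0], 0], [[0, 0, 0], [0, 0, 0], 0], [[0, 0, 0], [0, 0, 0], 0]]'

```text
clock: 20.48
position: [428.1, 221.8, 134.2]
ee_rot: [-0.115, 0.993, -0.0, -0.0]
contact_force: [0.4, -0.7, -0.3]
gripper_width: -0.0
```

```bash
python3 -c "
from chk import *
plan(430.3,222.8,116.6)
b=snap('top','t12.png'); cv2.imwrite('pics/d12.png',cv2.cvtColor(cv2.resize(b[150:290,290:430],(600,600),interpolation=cv2.INTER_CUBIC),cv2.COLOR_RGB2BGR))"
```

```text
t 20.48 pos [428.1 221.8 134.2] yang 103.25 zax [-5.e-04 -2.e-04 -1.e+00] F [ 0.4 -0.7 -0.3] w -0.0
shift now axes cm [-0.23  0.05  1.76]
```

View pics/d12.png

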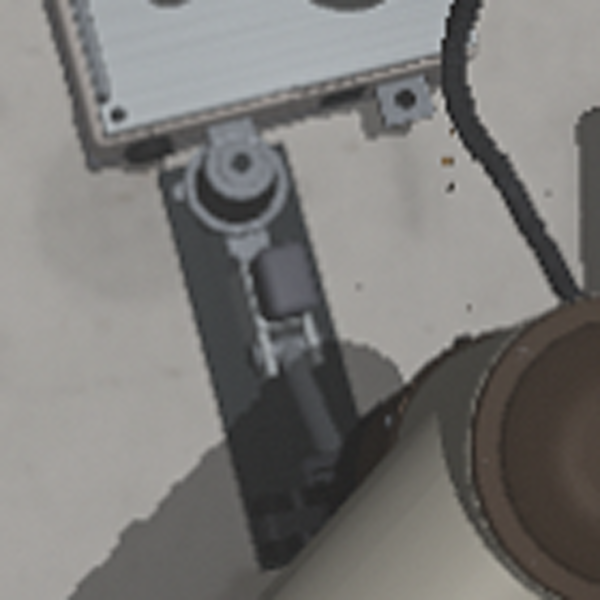

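Run:
```python
import cv2,numpy as np
f=lambda n:cv2.resize(cv2.imread(f'pics/{n}.png')[165:245,320:400],(400,400),interpolation=cv2.INTER_CUBIC)
cv2.imwrite('pics/cmp.png',np.hstack([f('t7'),f('t12')]))
a,b=[cv2.cvtColor(cv2.imread(f'pics/{n}.png'),cv2.COLOR_BGR2GRAY).astype(np.float32) for n in('t7','t12')]
for n,(x0,y0,x1,y1) in dict(platform=(300,110,400,180),lug=(330,176,362,205),base=(325,190,372,225),tabs=(370,160,395,185)).items():
    print(n,cv2.phaseCorrelate(a[y0:y1,x0:x1],b[y0:y1,x0:x1]))
```

```text
platform ((-0.02447653908714642, 0.42497291180028185), 1.032127623293135)
lug ((-0.1271604988173216, 0.0016932504852338326), 0.9581349298357964)
base ((-0.008008903756820729, 0.026562870812661288), 1.0132575440737936)
tabs ((0.6994133510610858, 0.7487457703488456), 0.9676750595092773)
```

View pics/cmp.png

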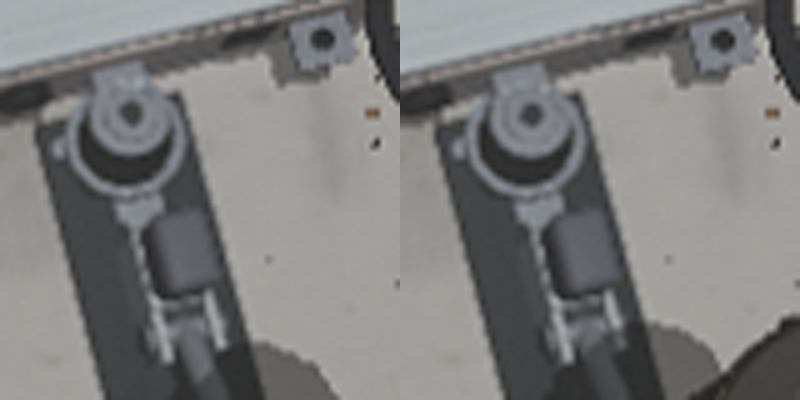

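The handle is fully up again, and the jack's base has not moved. The shaker has settled about 1 mm nearer the cup centre. Now the second stroke.

Request:
jog_arm --rows '[[[0, 0, 0.9], [0, 0, 0], 0], [[0, 0, 0.8], [0, 0, 0], 0], [[0, 0, 0.4], [0, 0, 0], 0], [[0.4, 0, 0.6], [0, 0, 0], 0], [[0.4, 0, 0.7], [0, 0, 0], 0], [[0.4, 0, 0.7], [0, 0, 0], 0], [[0.35, 0, 0.7], [0, 0, 0], 0], [[0.25, 0, 0.7], [0, 0, 0], 0], [[0.2, 0, 0.6], [0, 0, 0], 0], [[0, 0, 0], [0, 0, 0], 0]]'

```text
clock: 21.78
position: [409.5, 217.9, 73.3]
ee_rot: [-0.116, 0.993, 0.0, 0.001]
contact_force: [2.1, -1.7, 5.8]
gripper_width: -0.1
```

Request:
jog_arm --rows '[[[0, 0, 0.6], [0, 0, 0], 0], [[0, 0, 0.5], [0, 0, 0], 0], [[0.1, 0, 0.4], [0, 0, 0], 0], [[0.1, 0, 0.2], [0, 0, 0], 0], [[0, 0, 0.1], [0, 0, 0], 0], [[0, 0, 0], [0, 0, 0], 0]]'

```text
clock: 22.52
position: [406.5, 217.1, 55.3]
ee_rot: [-0.115, 0.993, 0.0, -0.0]
contact_force: [-2.4, -0.6, 8.5]
gripper_width: 0.1
```

Request:
jog_arm --rows '[[[0, 0, 0.15], [0, 0, 0], 0], [[0, 0, 0.1], [0, 0, 0], 0], [[0, 0, 0], [0, 0, 0], 0]]'

```text
clock: 22.9
position: [406.5, 217.1, 53.3]
ee_rot: [-0.116, 0.993, -0.0, -0.0]
contact_force: [-4.1, -0.5, 12.8]
gripper_width: 0.0
```

Request:
jog_arm --rows '[[[0, 0, 0.05], [0, 0, 0], 0], [[0, 0, 0], [0, 0, 0], 0]]'

```text
clock: 23.15
position: [406.5, 217.1, 53.2]
ee_rot: [-0.116, 0.993, 0.0, -0.0]
contact_force: [-3.6, -1.1, 15.8]
gripper_width: -0.2
```

```bash
python3 -c "
from chk import *
import cv2
b=snap('top','t13.png'); chk()
f=lambda n:cv2.resize(cv2.imread(f'pics/{n}.png')[150:250,310:410],(400,400),interpolation=cv2.INTER_CUBIC)
cv2.imwrite('pics/cmp2.png',np.hstack([f('t11'),f('t13')]))
a=cv2.imread('pics/t0.png') if 0 else None
for n in('eraser','weigh_boat'): print(n,[(d['conf'],np.array(d['position'])*[560,420]) for d in nets.boxes_of('top',n)][:2])
"
```

```text
gap along 134.92 lat 0.47 z 53.2 F along -4.57 [-4.6 -0.4 15.7] 23.2
eraser [(0.52, array([245.504, 287.406])), (0.27, array([348.992, 150.108]))]
weigh_boat [(0.94, array([233.296, 182.406]))]
```

View pics/cmp2.png

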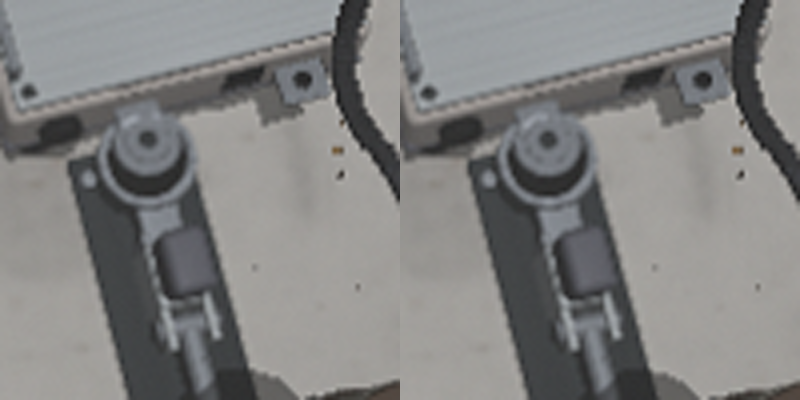

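View pics/t13.png

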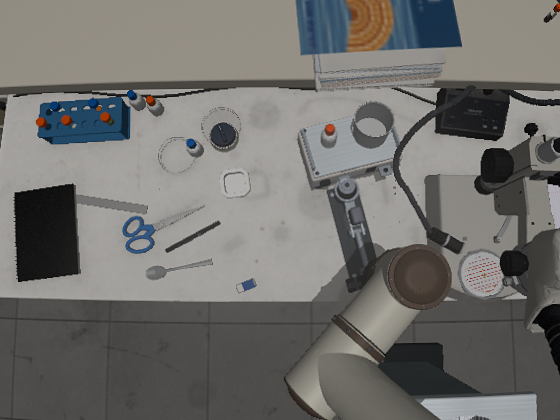

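```bash
python3 -c "
from bench import arm
s=arm.read_state();print(s['clock'],s['contact_force'],s['position']);print(arm.job_done())"
```

```text
23.3 [-3.99493193 -0.646577   15.53544999] [406.51058609 217.1320259   53.1918107 ]
the job is handed in; nothing more can be done
None
```

The job is handed in at 23.3 s, with the shaker's front raised on the jack and the gripper still holding the handle fully down.

- **Placing:** I carried the jack by its grip block and set it squarely in front of the shaker, with its cup under the round lug. The cup is about 4 to 5 mm short of exactly centred. Going closer would have put its rim against the shaker's front face.
- **Trial stroke:** I pressed the handle to its stop (15.5 N, tip at 53.5 mm) and the front rose. I then let the handle come fully up; in the picture the cup and handle were back at rest and the jack's base had not moved.
- **Second stroke:** I pressed to the stop again and held it. The tip is at 53.2 mm with about 15.5 N. An extra 0.5 mm commanded moved it only 0.1 mm and added 3 N, so the stop is firm.

**Last checks:** The last top picture shows the boss inside the cup and the front raised. The eraser and weighing boat are where they were, within 2 pixels.

**What was off:** The shaker settled about 1 mm towards the jack after the first stroke. While pressing, the sideways force on the handle briefly reached about 7 N, but the jack did not slide. The arm blocked the scene camera during the strokes, so those checks used only the top camera and the measured forces.

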